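# Index the wheel table and snap the hub cap home

### The job

Turn the round indexing table by its red post, anticlockwise seen from above, about a quarter turn until it clicks into its detent and the open wheel hub stands clear of the dresser arm. Then take the blue cap out of the wooden rack, push it straight down into the open hub until it snaps and sits flush, and keep pressing it down with about 15 N. Finish while still pressing the cap with the fingers; leave the red cap and everything else alone.

Things in the scene. Friction and masses are not known exactly. Their poses are not given: they have to be found in the camera images.
- turntable (a joint): Hinge of the round aluminium table (diameter 270 mm, top face 36 mm above the bench); rad, grows anticlockwise seen from above. Starts between -0.15 and 0.3, can go from -0.25 to 2.2, turns with light friction and stays where it is left. Its only detent is at 1.571 (see detent).
- detent (a point): Brass spring ball on the base at the table's rim, 30 mm above the bench. When the joint reads 1.571 the ball sits between two small bumps on the rim and holds the table. Passing a bump, from about 0.11 to 0.055 rad before (or after) 1.571, takes about 5 N at the post; let go within about 0.045 rad, the table is pulled to 1.571.
- table_axis (a point): Point on the table's vertical axis, at its top face, 36 mm above the bench; on the blue round base (diameter 300 mm). Its axes are the base's and do not turn with the table: at joint 0 the red post lies along its -y and the open hub along its +y; at 1.571 the post lies along its +x and the open hub along its -x, on the robot's side.
- dresser_nose (a point): Lower end of the steel nose (diameter 24 mm) under the fixed grey dresser arm, 105 mm above the bench, 85 mm from the table's axis along the base's +y, over the open hub's starting place. The arm (45 mm wide, 115 to 145 mm above the bench) reaches from 50 mm from the axis out to a blue column (60 x 50 mm, 170 mm high) 175 to 225 mm from the axis.
- post_top (a point): Top centre of the upright red post on the table, 105 mm from the table's axis, opposite the open hub: round, diameter 16 mm, grip part 75 mm tall, top 123 mm above the bench. Turns with the table.
- hub: Open steel hub (56 mm diameter) of the dark grey grinding wheel (90 mm diameter, face 16 mm below the hub's top) on the table, 85 mm from its axis; turns with it. Origin: centre of the bore's mouth on the hub's flat top, 70 mm above the bench; z up. Bore 33 mm wide, 34 mm deep; four spring balls stand into it 10 mm below the top.
- done_wheel: Pale wheel (90 mm diameter) with a green cap already fitted, on the table a quarter turn anticlockwise of the open hub, 85 mm from the axis; nothing to do there. Origin: under the green cap (44 mm diameter, 32 mm tall), 70 mm above the bench.
- blue_cap: Blue hub cap, about 70 g: round body 44 mm diameter, 32 mm tall, on a steel barbed plug 26 mm long, 28 mm thick (17 mm at its conical tip). Origin: centre of the body's flat underside (body above it, plug below it); z up. It stands with the plug in one of the rack's two holes, its underside on the rack's top, 36 mm above the bench.
- cap_seat (a point): Point on the blue cap at its origin, the centre of its underside; it meets the hub's origin when fully home. Going in, the plug meets the balls with this point about 17 mm above the hub's top, the force rises to about 10 N at about 12 mm, falls, and below about 7 mm the balls pull the cap down with some 12 N until it sits on the hub. Unpressed it rests there with 2 to 5 N.
- red_cap: Red cap of the same shape in the rack's other hole; not wanted, must stay.
- rack: Light wooden block, 160 x 70 x 36 mm, fixed to the bench, with two plug holes 80 mm apart along its x axis (33 mm diameter). Origin: centre of its underside.
- knife: Knife with a wooden handle lying on the bench, 260 mm long; leave alone.
- whetstone: Whetstone on a wooden base, 200 x 70 x 36 mm; leave alone.
- oil_bottle: Yellow oil bottle, 52 mm diameter, 130 mm tall; leave alone.
- wrench: Wrench on the bench at the left; leave alone.
- brush: Brush on the bench at the right; leave alone.
- washer_cup: Steel cup, 70 mm diameter, 60 mm tall; leave alone.
Things that resemble listed ones, but are neither listed nor needed, are in the scene too. Of the things like the blue_cap, leave any that is yellow; of the rest the larger one is meant.

How it is judged:
On the way, in this order (a step that is already met when the one before it is completed fails the run):
1. the table rests in its detent (1.571, within 0.04 rad) (value of joint turntable between 1.531 and 1.611 rad and velocity of joint turntable between -0.1 and 0.1 rad/s), for 0.3 s.
2. the blue cap is lifted clear of the rack (height (world z) of blue_cap above 0.066 m and contact force between blue_cap and rack below 0.1 N), for 0.1 s.
3. the blue cap has snapped home in the open hub (z of blue_cap in the frame of hub between -0.004 and 0.002 m and horizontal distance between blue_cap and hub below 0.004 m), for 0.2 s.
At the end, for the whole second after the job is handed in: Blue cap fully home in the open hub (underside within 2 mm of the hub's face, centred within 4 mm, upright within 0.06 rad), pressed onto it with 8 to 60 N while the fingers still touch it; the table in its detent (1.571 within 0.04 rad); the red cap where it was (within 10 mm) (all of step 3 and angle between blue_cap's own z axis and vertical below 0.06 rad and contact force between blue_cap and hub between 8 and 60 N and contact force between the fingers and blue_cap above 2 N and value of joint turntable between 1.531 and 1.611 rad and distance of red_cap from where it was at the start of the episode below 0.01 m); the arm keeps its last pose, push and grip.
It fails at once if the red cap is pulled or knocked out of its place (moved over 15 mm) (distance of red_cap from where it was at the start of the episode above 0.015 m).
It fails at once if another thing on the bench is pushed away (over 30 mm) (distance of any of knife, whetstone, oil_bottle, wrench, brush, washer_cup from where it was at the start of the episode above 0.03 m).
It also fails if it takes over 69 s, if anything falls off the work surface, if the arm or the gripper's body presses on something with over 40 N, if the wrist force passes 120 N, or if a joint passes its speed limit or range.

### The arm

A 6-joint arm with a two-finger parallel gripper is mounted at the origin on the work surface. World frame = base frame: x ahead of the robot, y to its left, z up, the work surface at z = 0. Lengths are in m, angles in rad, forces in N, time in s.
With the tool pointing down it reaches from about 0.35 to 0.975 m from the base axis. Payload 4.9 kg.
Tool frame: the origin (TCP) lies on the centre line of the jaws, within the pads' length; the fingertips stand 25 mm ahead of it and the grasp point (between the pads) lies 6 mm ahead of it; z points along the fingers, y is the line along which they close (so a half turn about z gives the same grasp; the last joint's range is limited). The gripper opens to 85 mm and grips with 20 to 120 N. Pads are 22 mm wide; open, the fingers measure 114 mm over their backs; the gripper's body (76 mm by 85 mm) begins 54 mm behind the grasp point. The pads swing forward as they close: fully open they stand 13 mm farther back than shut.
Start: joints at [1.061, 0.053, 1.613, -0, 1.476, -0.119], TCP at [0.238, 0.578, 0.256] pointing down, gripper open.
Joint ranges: [-3.01, 3.01], [-1.01, 2.22], [0.06, 2.58], [-1.02, 4.17], [0.09, 2.62], [-3.14, 3.14]. Speed limits (rad/s): [2.57, 2.57, 3.14, 3.14, 3.14, 3.14].

### API

Orientations are given as a unit quaternion [w, x, y, z].
In Python, from plant import state, grab_frame, get_calibration, job gives the robot as it stands. The module is installed in compiled form; this text tells all that it offers.
- The arm moves only by the tool move_arm, never from a script. Its argument "targets" is a list that holds one entry, the list of rows, each a list of 5 numbers: the opening in per cent of the stroke, from 0 (shut) to 100 (fully open), then the shift along the tool's x, y, z as a fraction of full scale, then the turn about the tool's z as a fraction of full scale. A call has 1 to 5 rows; each row shifts and turns the commanded pose from where the row before left it, along the tool's axes as they then stand; what a row does not reach is not made up. Full scale, the value 1, is 0.6 m for a shift and 6 degrees for a turn. A row lasts 1/12 s, in which the tool goes at most 41.7 mm and 7.16 degrees, less where a joint would pass 70% of its speed; a pose out of reach is approached as far as the arm can. A call with a number of a shift or a turn outside -1 to 1 is refused whole. A call with a gripper value outside its range is refused whole. The fingers move at their own pace and stop on an object; the grip force is fixed at half the most. Time passes only in rows, so rows that do not move let the fingers close. It gives the time, the measured TCP pose, the force, the opening and the grip force at its end, in the units of the state.
- state(): the state, without advancing time (a new reading comes with each control period).
- grab_frame(name): name is "scene" or "side" or "wrist"; returns the picture (400x640x3 uint8, red, green, blue); there is no depth.
- get_calibration(name): a dict with "vertical_fov" (degrees; the focal length in pixels is half the picture's height over the tangent of half this angle, whatever the lens; pixels are square), "cx", "cy" (the principal point, pixels), "dist_coeffs" ([k1, k2, p1, p2, k3] as OpenCV has them; the pictures are not rectified), "R" (3x3) and "t" (3): a world point X has camera coordinates R X + t. Camera axes: x right, y down, z forward; pixel columns grow to the right and rows downward; lengths in m; the calibration is good to about 2 mm. A picture is of the moment at which its call begins: read the wrist's pose just before it. get_calibration takes no time and is no camera call; for the wrist camera it gives the pose at the moment of the call.
- job.job_done(): hands the job in; it is judged then, once.
The state is a dict: "time": time; "joint_pos": joint angles; "joint_vel": joint speeds; "joint_efforts": joint torques, N m; "tool_pos": TCP position; "tool_rot": TCP orientation; "contact_force": force on the tool from outside, world axes, zero at the start; "ft_torque": the same for the moment, N m; "gripper_width": opening from 0.0 (shut) to 1.0 (fully open); "grasp_force": force on a finger pad.
Only numpy, scipy, OpenCV 4.12 (cv2) and the standard library are available. Lean on these libraries where they do the work, as an engineer would, in place of code of your own. Each camera call takes 0.05 s, during which the arm holds its last target. There are 200 camera calls.

## Working session

There is one attempt and no reset: what is moved stays moved. The work goes in short steps, Python scripts to look and compute and a tool call to move; the robot and the scene stay as the last step left them, time stands still between calls to the robot, and variables do not carry over. Pictures are saved under pics/ and viewed, at most 12 in all, crops included, and the job is handed in when it is done.

Besides the shell and the picture viewer there is one more tool, called after "Emit:" by a JSON object that holds its "api" and its "payload", one argument or row to a line. move_arm: Moves the arm, as the interface text tells. Shift numbers are shares of 0.6 m and turn numbers shares of 6 degrees, none past 1 either way. Its arguments: {"type":"object","properties":{"targets":{"type":"array"}},"required":["targets"]}

```bash
mkdir -p pics; cat > h.py <<'E'
import numpy as np, cv2
from plant import state, grab_frame, get_calibration, job
def K(c):
    f=200/np.tan(np.radians(c["vertical_fov"])/2)
    return np.array([[f,0,c["cx"]],[0,f,c["cy"]],[0,0,1.]])
def ray(c,px):
    p=cv2.undistortPoints(np.array([[px]],float),K(c),np.array(c["dist_coeffs"],float))[0,0]
    R=np.array(c["R"]);t=np.array(c["t"])
    return -R.T@t, R.T@np.array([p[0],p[1],1])
def atz(c,px,z):
    o,d=ray(c,px); return o+d*(z-o[2])/d[2]
def proj(c,X):
    return cv2.projectPoints(np.array(X,float).reshape(-1,1,3),cv2.Rodrigues(np.array(c["R"]))[0],np.array(c["t"],float),K(c),np.array(c["dist_coeffs"],float))[0][:,0]
def save(n,im): cv2.imwrite(n,cv2.cvtColor(im,cv2.COLOR_RGB2BGR))
E
python3 - <<'E'
from h import *
for n in("scene","side"):
    save(f"pics/{n}0.png",grab_frame(n)); c=get_calibration(n); print(n,c)
s=state();print(s)
E
```

```text
scene {'vertical_fov': 54.39215065661442, 'cx': 317.0227887274457, 'cy': 201.23848551125283, 'dist_coeffs': array([-0.03245406,  0.        ,  0.        ,  0.        ,  0.        ]), 'R': array([[ 0.53331183,  0.84581637, -0.01315882],
       [ 0.68769441, -0.44256487, -0.57551084],
       [-0.49260012,  0.29787749, -0.81768828]]), 't': array([-0.28170731, -0.35783058,  1.41558387])}
side {'vertical_fov': 46.79239119997507, 'cx': 321.97987500271876, 'cy': 194.89698417719796, 'dist_coeffs': array([0.04021238, 0.        , 0.        , 0.        , 0.        ]), 'R': array([[ 0.77106696, -0.63655021,  0.0161114 ],
       [-0.33675836, -0.42913574, -0.83811474],
       [ 0.54041609,  0.64081694, -0.54525599]]), 't': array([-0.48555237,  0.27526907,  1.00664948])}
{'time': 0.1, 'joint_pos': array([ 1.06098115e+00,  5.33163958e-02,  1.61415432e+00, -1.58674067e-05,
        1.47600055e+00, -1.18973924e-01]), 'joint_vel': array([-0.00038562, -0.00124438, -0.00417084, -0.00047467,  0.00032663,
        0.00035545]), 'joint_efforts': array([ 1.31066690e-04, -3.94901025e+01, -3.71363819e+01, -1.62939764e-04,
        3.87077816e-03,  6.28793700e-06]), 'tool_pos': array([0.23783837, 0.57741878, 0.25517149]), 'tool_rot': array([-2.82962346e-04,  1.94178341e-01,  9.80965794e-01, -8.95709809e-04]), 'contact_force': array([ 0.06532685, -0.48026584, -1.37254437]), 'ft_torque': array([-0.04428893,  0.04338305,  0.02808061]), 'grasp_force': 0.0, 'gripper_width': 1.000822517316581}
```

View pics/scene0.png

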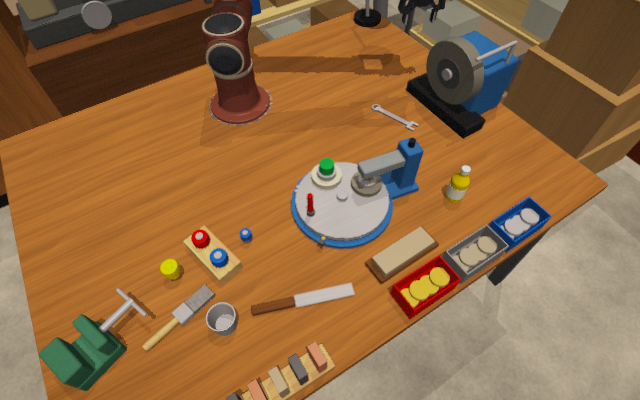

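View pics/side0.png

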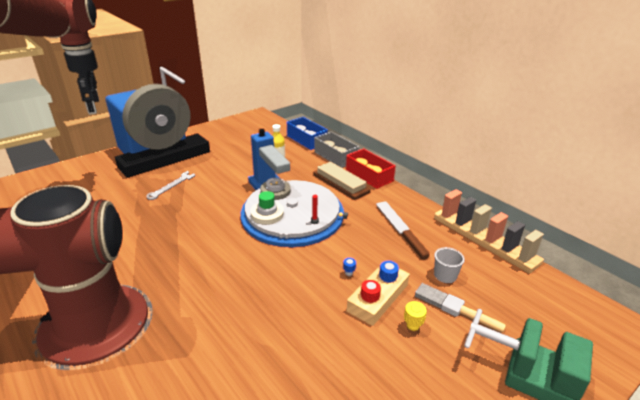

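Scene picture: table centre near (342,202), red post (310,197), open hub under the dresser arm (367,183), and detent ball (323,239). Blue cap candidates are the rack one (219,257) and a small loose blue thing (246,234). The yellow one (171,269) is excluded. The rack one is larger and stands in a rack hole, so it fits; I'll confirm it in one crop and measure.

```bash
python3 - <<'E'
from h import *
for n,roi in (("scene",{"blue":(205,243,233,270),"redcap":(188,225,212,249),"post":(300,188,320,218)}),("side",{"blue":(376,256,402,284),"redcap":(357,275,385,305),"post":(305,190,325,226)})):
    im=grab_frame(n); c=get_calibration(n); hsv=cv2.cvtColor(im,cv2.COLOR_RGB2HSV)
    for k,(a,b,x,y) in roi.items():
        h=hsv[b:y,a:x]; H,S,V=[h[...,i].astype(int) for i in range(3)]
        m=((abs(H-110)<15) if k=="blue" else ((H<8)|(H>172)))&(S>130)&(V>60)
        yy,xx=np.nonzero(m); print(n,k,m.sum(),xx.min()+a,xx.max()+a,yy.min()+b,yy.max()+b,"cen",xx.mean()+a,yy.mean()+b)
        if k!="post": print(atz(c,(xx.mean()+a,yy.mean()+b),.056))
        else:
            t=yy<yy.min()+3; print(atz(c,(xx[t].mean()+a,yy[t].mean()+b),.121))
    # blue base: fit ellipse
    a,b,x,y=(285,150,400,250) if n=="scene" else (232,170,352,248)
    h=hsv[b:y,a:x].astype(int); m=(abs(h[...,0]-106)<12)&(h[...,1]>150)
    yy,xx=np.nonzero(m)
    P=np.array([atz(c,(u+a,v+b),.012)[:2] for u,v in zip(xx,yy)])
    # lower-envelope outer boundary: robust circle R=.15
    from scipy.optimize import least_squares
    cen0=atz(c,(342,202) if n=="scene" else (293,212),.036)[:2]
    f=lambda q:(np.hypot(*(P-q).T)-.145)
    r=least_squares(f,cen0,loss="soft_l1",f_scale=.004); print(n,"axis",cen0,r.x,np.median(abs(r.fun)),len(P))
    if n=="scene":
        A=cv2.resize(im[140:290,150:430],None,fx=2.8,fy=2.8,interpolation=cv2.INTER_CUBIC)
        save("pics/crop1.png",A)
c=get_calibration("scene")
print("ball",atz(c,(323,239),.03),"column top",atz(c,(411,146),.17),"rack ends",[atz(c,p,.036) for p in ((184,238),(200,228),(241,263),(222,277))])
E
```

```text
scene blue 195 210 227 249 266 cen 219.0102564102564 258.26666666666665
[ 0.57153464 -0.3226401   0.056     ]
scene redcap 209 191 209 230 247 cen 200.38277511961724 238.99043062200957
[ 0.4927009  -0.34122868  0.056     ]
scene post 92 307 312 193 212 cen 309.8695652173913 202.77173913043478
[ 0.56614694 -0.04473256  0.121     ]
scene axis [0.58519467 0.04905327] [0.56727872 0.06855107] 0.006952121089375027 1194
side blue 242 380 397 261 281 cen 388.25619834710744 272.1776859504132
[ 0.55997983 -0.32386189  0.056     ]
side redcap 315 361 380 280 302 cen 369.93333333333334 291.7238095238095
[ 0.48260545 -0.34225439  0.056     ]
side post 101 312 316 195 219 cen 314.43564356435644 207.0891089108911
[ 0.56468824 -0.04476574  0.121     ]
side axis [0.54740102 0.02937304] [0.56964814 0.07302942] 0.009717332869429884 1086
ball [ 0.65487343 -0.06031143  0.03      ] column top [0.60801173 0.25358499 0.17      ] rack ends [array([ 0.4522037 , -0.37786665,  0.036     ]), array([ 0.44611309, -0.32866089,  0.036     ]), array([ 0.60318047, -0.27944214,  0.036     ]), array([ 0.61260576, -0.33752511,  0.036     ])]
```

View pics/crop1.png

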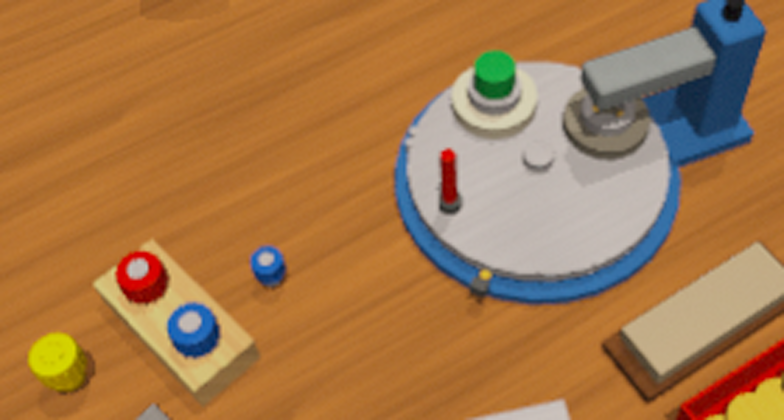

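The crop shows the blue cap in the rack hole at crop (192,328), clearly larger than the loose blue piece at (268,265). The rack cap is the target. The post foot is at (450,203), the table's centre disc at (539,155) and the detent ball at (484,276). I'll start moving toward the post.

Emit:
{"api": "move_arm", "payload": {
  "targets": [
    [[60,-0.05,-0.042,0,0],[60,-0.05,-0.042,0,0],[60,-0.05,-0.042,0,0],[60,-0.05,-0.042,0,0],[60,-0.05,-0.042,0,0]]
  ]
}}

```text
time: 0.62
tool_pos: [0.329, 0.4026, 0.256]
tool_rot: [-0.0, 0.194, 0.981, -0.0]
contact_force: [0.5, 0.7, 0.1]
gripper_width: 0.601
grasp_force: 0.0
```

Emit:
{"api": "move_arm", "payload": {
  "targets": [
    [[60,-0.05,-0.042,0,0],[60,-0.05,-0.042,0,0],[60,-0.05,-0.042,0,0],[60,-0.05,-0.042,0,0],[60,-0.05,-0.042,0,0]]
  ]
}}

```text
time: 1.03
tool_pos: [0.4198, 0.2288, 0.2563]
tool_rot: [0.0, 0.194, 0.981, 0.0]
contact_force: [0.9, 0.5, -0.4]
gripper_width: 0.597
grasp_force: 0.0
```

```bash
python3 - <<'E'
from h import *
from scipy.optimize import least_squares
s=state();print(s["tool_pos"],s["tool_rot"],s["time"])
C={n:get_calibration(n) for n in("scene","side")}
def tri(obs):
    A=[];b=[]
    for n,p in obs:
        o,d=ray(C[n],p);d/=np.linalg.norm(d);M=np.eye(3)-np.outer(d,d);A.append(M);b.append(M@o)
    return np.linalg.lstsq(np.vstack(A),np.hstack(b),rcond=None)[0]
print("blue cen",tri([("scene",(219.01,258.27)),("side",(388.26,272.18))]))
print("red cen",tri([("scene",(200.38,238.99)),("side",(369.93,291.72))]))
print("small",atz(C["scene"],(246,236),.01))
print("disc",atz(C["scene"],(342.5,195.5),.04),atz(C["side"],(292.5,203),.04))
# simulate: project base outer rim & compare
E
```

```text
[0.41980292 0.22879802 0.25631317] [2.07412555e-04 1.94066132e-01 9.80988418e-01 1.32343337e-04] 1.0333
blue cen [ 0.56642042 -0.3208885   0.04898962]
red cen [ 0.48760986 -0.33982056  0.04987926]
small [ 0.52172301 -0.22949618  0.01      ]
disc [0.56932436 0.06145088 0.04      ] [0.5697377  0.06182089 0.04      ]
```

Emit:
{"api": "move_arm", "payload": {
  "targets": [
    [[60,-0.05,-0.041,0,0],[60,-0.05,-0.041,0,0],[60,-0.05,-0.041,0,0],[60,-0.05,-0.041,0,0],[60,-0.05,-0.041,0,0]]
  ]
}}

```text
time: 1.45
tool_pos: [0.5117, 0.0578, 0.2563]
tool_rot: [0.0, 0.194, 0.981, 0.0]
contact_force: [-0.5, 0.1, -0.2]
gripper_width: 0.601
grasp_force: 0.0
```

Emit:
{"api": "move_arm", "payload": {
  "targets": [
    [[60,-0.05,-0.041,0,0],[60,-0.05,-0.041,0,0],[60,-0.05,-0.041,0,0],[60,0,0,0,0.967],[60,0,0,0,0.967]]
  ]
}}

```text
time: 1.87
tool_pos: [0.5669, -0.045, 0.2557]
tool_rot: [-0.001, 0.296, 0.955, -0.0]
contact_force: [-0.5, 0.5, 0.5]
gripper_width: 0.599
grasp_force: 0.0
```

Emit:
{"api": "move_arm", "payload": {
  "targets": [
    [[60,0,0,0,0.967],[60,0,0,0,0.967],[60,0,0,0,0.967],[60,0,0,0,0.967],[60,0,0,0,0.967]]
  ]
}}

```text
time: 2.28
tool_pos: [0.5662, -0.0428, 0.256]
tool_rot: [-0.0, 0.525, 0.851, -0.0]
contact_force: [-0.2, 0.6, -0.1]
gripper_width: 0.596
grasp_force: 0.0
```

Emit:
{"api": "move_arm", "payload": {
  "targets": [
    [[60,0,0,0,0.967],[60,0,0,0,0.967],[60,0,0,0,0.967],[60,0,0,0,0.967],[60,0,0,0,0.967]]
  ]
}}

```text
time: 2.7
tool_pos: [0.5662, -0.0428, 0.256]
tool_rot: [-0.0, 0.721, 0.693, -0.0]
contact_force: [-0.5, -0.1, 0.4]
gripper_width: 0.598
grasp_force: 0.0
```

```bash
python3 - <<'E'
from h import *
from scipy.spatial.transform import Rotation as Ro
c=get_calibration("wrist"); im=grab_frame("wrist"); save("pics/w1.png",im)
s=state(); q=s["tool_rot"]; R=Ro.from_quat(np.r_[q[1:],q[0]]).as_matrix()
print(s["tool_pos"],R.round(3).tolist(),s["joint_pos"].round(2))
print("post top exp",proj(c,[[.5655,-.0447,.123]]),"axis",proj(c,[[.5695,.0615,.04]]))
hsv=cv2.cvtColor(im,cv2.COLOR_RGB2HSV).astype(int);m=((hsv[...,0]<8)|(hsv[...,0]>172))&(hsv[...,1]>150)&(hsv[...,2]>60)
n,l,st,ce=cv2.connectedComponentsWithStats(m.astype(np.uint8))
for i in range(1,n):
    if st[i,4]>60: print(st[i],ce[i])
E
```

```text
[ 0.56622116 -0.04276748  0.25597936] [[0.043, 0.999, -0.001], [0.999, -0.043, 0.0], [0.0, -0.001, -1.0]] [-0.21 -0.08  1.75 -0.    1.48 -0.16]
post top exp [[316.2558552  201.54960373]] axis [[316.05983371  53.61430762]]
[ 613    0   27  106 1471] [630.2889191   65.98504419]
[308 172  20  42 676] [317.22781065 193.01331361]
```

View pics/w1.png

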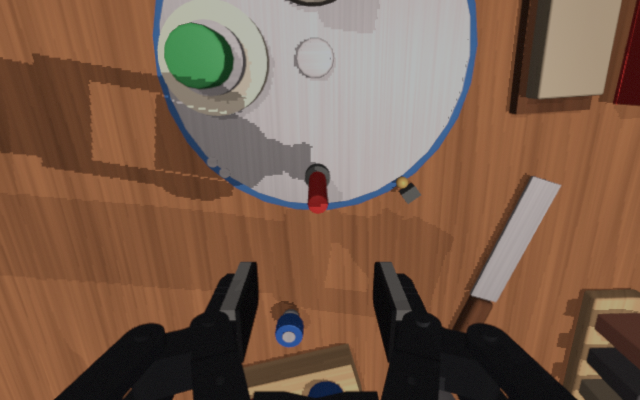

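The wrist view shows the post top at (317,205) between the fingers' line, the axis disc at (315,57), and nothing in the descent path. I'll descend and grip.

Emit:
{"api": "move_arm", "payload": {
  "targets": [
    [[60,-0.005,0,0.063,0],[60,0,0,0.063,0],[60,0,0,0.063,0],[60,0,0,0.063,0],[60,0,0,0,0]]
  ]
}}

```text
time: 3.17
tool_pos: [0.5601, -0.0445, 0.0959]
tool_rot: [-0.007, 0.719, 0.695, -0.005]
contact_force: [-1.7, -0.0, -1.6]
gripper_width: 0.598
grasp_force: 0.0
```

Emit:
{"api": "move_arm", "payload": {
  "targets": [
    [[5,0,0,0,0],[5,0,0,0,0],[5,0,0,0,0],[5,0,0,0,0],[5,0,0,0,0]]
  ]
}}

```text
time: 3.58
tool_pos: [0.5685, -0.0463, 0.1088]
tool_rot: [0.002, 0.719, 0.695, 0.002]
contact_force: [-1.0, 0.1, 6.9]
gripper_width: 0.17
grasp_force: 59.0
```

Emit:
{"api": "move_arm", "payload": {
  "targets": [
    [[5,0.0007,0.0153,0,-0.833],[5,0.0007,0.0153,0,-0.833],[5,0.0007,0.0153,0,-0.833],[5,0.0007,0.0153,0,-0.833],[5,0.0007,0.0153,0,-0.833]]
  ]
}}

```text
time: 4.0
tool_pos: [0.6131, -0.0368, 0.1088]
tool_rot: [0.001, 0.55, 0.835, 0.001]
contact_force: [-3.5, 3.8, 8.7]
gripper_width: 0.172
grasp_force: 59.6
```

Emit:
{"api": "move_arm", "payload": {
  "targets": [
    [[5,0.0007,0.0153,0,-0.833],[5,0.0007,0.0153,0,-0.833],[5,0.0007,0.0153,0,-0.833],[5,0.0007,0.0153,0,-0.833],[5,0.0007,0.0153,0,-0.833]]
  ]
}}

```text
time: 4.42
tool_pos: [0.6493, -0.0095, 0.1089]
tool_rot: [0.0, 0.356, 0.934, 0.001]
contact_force: [-8.5, 5.1, 11.0]
gripper_width: 0.172
grasp_force: 59.7
```

Emit:
{"api": "move_arm", "payload": {
  "targets": [
    [[5,0.0007,0.0153,0,-0.833],[5,0.0007,0.0153,0,-0.833],[5,0.0007,0.0153,0,-0.833],[5,0,0,0,0],[5,0,0,0,0]]
  ]
}}

```text
time: 4.83
tool_pos: [0.664, 0.0134, 0.1089]
tool_rot: [-0.0, 0.233, 0.973, 0.001]
contact_force: [-9.4, 2.2, 11.0]
gripper_width: 0.166
grasp_force: 59.9
```

```bash
python3 - <<'E'
from h import *
s=state();print(s["tool_pos"],s["tool_rot"],s["contact_force"],s["time"])
im=grab_frame("scene")
save("pics/s2.png",cv2.resize(im[130:260,270:440],None,fx=4.6,fy=4.6,interpolation=cv2.INTER_CUBIC))
E
```

```text
[0.66403157 0.0134467  0.10885473] [-2.51057818e-04  2.32784863e-01  9.72527970e-01  7.01823931e-04] [-9.43155681  2.2045046  11.03011683] 4.8333
```

View pics/s2.png

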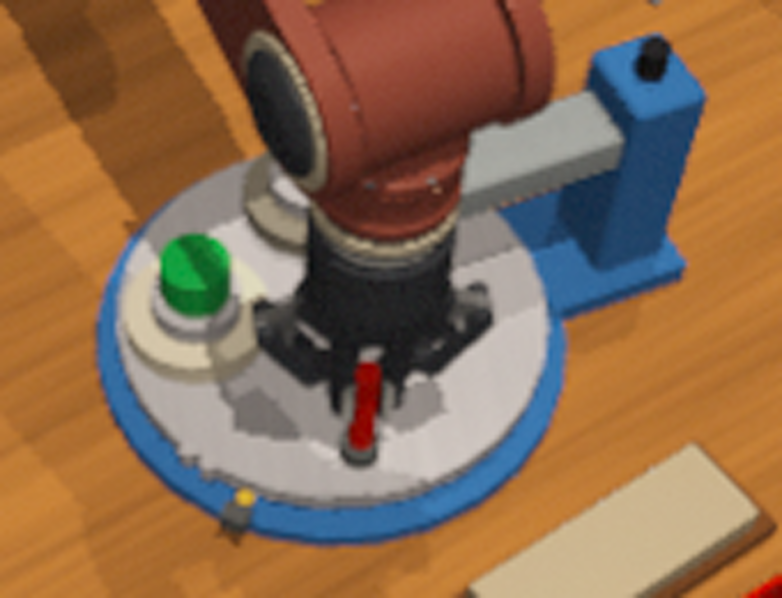

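The view shows the table's pair of bumps at crop (190,460) approaching the brass ball at (243,495). The post is gripped at (365,410). I'll compute the remaining angle.

```bash
python3 - <<'E'
from h import *
c=get_calibration("scene"); ax=np.array([.5695,.0605])
for n,p,z in(("b1",(186,457),.034),("b2",(200,466),.034),("ball",(245,495),.03),("ball2",(245,495),.034)):
    X=atz(c,(270+p[0]/4.6,130+p[1]/4.6),z)[:2]-ax; print(n,X,np.hypot(*X),np.degrees(np.arctan2(X[1],X[0])))
E
```

```text
b1 [ 0.04333144 -0.13461195] 0.141414257857341 -72.15668856576085
b2 [ 0.05309107 -0.1308895 ] 0.14124702797821906 -67.92166554529791
ball [ 0.08212711 -0.11788544] 0.1436726849759153 -55.13627610919473
ball2 [ 0.08405335 -0.11912474] 0.14579323826365392 -54.7935483403353
```

Emit:
{"api": "move_arm", "payload": {
  "targets": [
    [[5,0.0002,0.0076,0,-0.417],[5,0.0002,0.0076,0,-0.417],[5,0.0002,0.0076,0,-0.417],[5,0.0002,0.0076,0,-0.417],[5,0.0002,0.0076,0,-0.417]]
  ]
}}

```text
time: 5.3
tool_pos: [0.6712, 0.0338, 0.1088]
tool_rot: [-0.001, 0.125, 0.992, 0.0]
contact_force: [-12.4, 1.5, 11.3]
gripper_width: 0.167
grasp_force: 60.0
```

Emit:
{"api": "move_arm", "payload": {
  "targets": [
    [[5,0.0002,0.0076,0,-0.417],[5,0,0,0,0],[5,0,0,0,0]]
  ]
}}

```text
time: 5.55
tool_pos: [0.6723, 0.0392, 0.1088]
tool_rot: [-0.001, 0.104, 0.995, 0.001]
contact_force: [-11.0, 3.1, 12.4]
gripper_width: 0.169
grasp_force: 60.0
```

Emit:
{"api": "move_arm", "payload": {
  "targets": [
    [[35,0,0,0,0],[35,0,0,0,0],[35,0,0,0,0],[35,0,0,0,0],[35,0,0,0,0]]
  ]
}}

```text
time: 5.97
tool_pos: [0.6729, 0.0374, 0.1051]
tool_rot: [0.0, 0.105, 0.994, -0.0]
contact_force: [0.5, 0.5, 0.0]
gripper_width: 0.352
grasp_force: 0.0
```

```bash
python3 - <<'E'
from h import *
s=state();print(s["tool_pos"],s["contact_force"],s["time"])
im=grab_frame("scene")
save("pics/s3.png",cv2.resize(im[130:260,270:440],None,fx=4.6,fy=4.6,interpolation=cv2.INTER_CUBIC))
E
```

```text
[0.67286815 0.0373751  0.10511597] [0.49595134 0.5001628  0.01532769] 5.9667
```

View pics/s3.png

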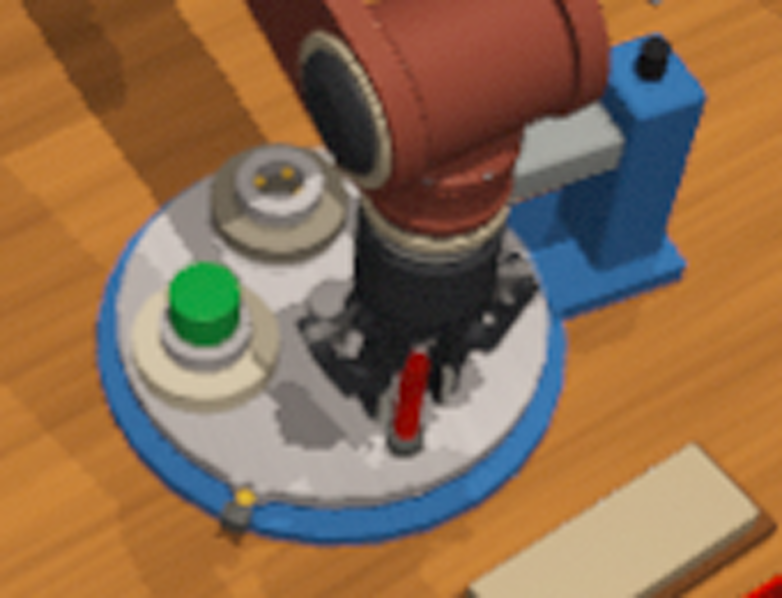

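The ball at (243,495) now sits between the bumps, and the hub at (278,185) is clear of the dresser arm. I'll raise the arm, pass over the hub to measure it, then go to the rack.

Emit:
{"api": "move_arm", "payload": {
  "targets": [
    [[40,0,0,-0.063,0],[40,0,0,-0.063,0],[40,0,0,-0.063,0],[40,0,0,-0.063,0],[60,0,0,-0.03,0]]
  ]
}}

```text
time: 6.43
tool_pos: [0.6745, 0.0374, 0.2811]
tool_rot: [0.004, 0.105, 0.994, 0.0]
contact_force: [-0.8, 0.6, 1.4]
gripper_width: 0.526
grasp_force: 0.0
```

Emit:
{"api": "move_arm", "payload": {
  "targets": [
    [[60,0.064,0,0,0],[60,0.064,0,0,0],[60,0.064,0,0,0],[60,0.064,0,0,0],[60,0.064,0,0,0]]
  ]
}}

```text
time: 6.85
tool_pos: [0.4833, 0.0777, 0.2739]
tool_rot: [-0.0, 0.105, 0.994, 0.0]
contact_force: [-0.3, 1.3, 1.4]
gripper_width: 0.599
grasp_force: 0.0
```

Emit:
{"api": "move_arm", "payload": {
  "targets": [
    [[60,0,0,0,0],[60,0,0,0,0]]
  ]
}}

```text
time: 7.02
tool_pos: [0.4834, 0.0779, 0.2741]
tool_rot: [0.0, 0.104, 0.995, 0.0]
contact_force: [0.2, -0.4, -0.4]
gripper_width: 0.601
grasp_force: 0.0
```

```bash
python3 - <<'E'
from h import *
c=get_calibration("wrist"); im=grab_frame("wrist"); save("pics/w2.png",im)
np.savez("w2.npz",**{k:np.array(v) for k,v in c.items()})
s=state(); print(s["tool_pos"],s["tool_rot"],s["time"])
print("hub exp",proj(c,[[.486,.078,.07]]))
g=cv2.cvtColor(im,cv2.COLOR_RGB2GRAY)
for r0,r1 in((16,60),):
    k=cv2.HoughCircles(cv2.medianBlur(g,3),cv2.HOUGH_GRADIENT,1,20,param1=100,param2=25,minRadius=20,maxRadius=90)
    print(None if k is None else k[0][:12])
E
```

```text
[0.48476264 0.07764588 0.27463224] [7.65242295e-04 1.04626863e-01 9.94511254e-01 1.25141252e-05] 7.0667
hub exp [[316.4219893  178.82670714]]
[[310.5 170.5  46.1]
 [279.5 196.5  83.9]
 [342.5 195.5  83.9]
 [276.5 176.5  62.9]
 [233.5 247.5  42.9]
 [343.5 174.5  69.6]
 [373.5 171.5  48.5]
 [324.5 153.5  27.3]
 [288.5 156.5  33.8]
 [227.5 267.5  23.1]
 [251.5 163.5  40.8]
 [301.5 189.5  25.2]]
```

View pics/w2.png

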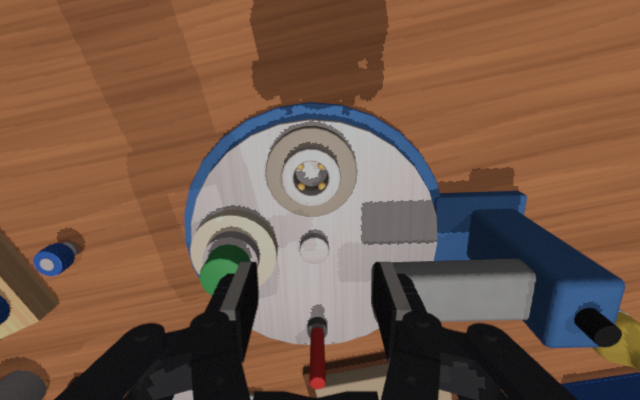

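The wrist view shows the bore centre with four gold balls at about (311,178), and the ball and bumps symmetric with the post opposite. I'll compute the hub later and head to the rack now.

Emit:
{"api": "move_arm", "payload": {
  "targets": [
    [[70,-0.025,-0.056,0,0],[70,-0.025,-0.056,0,0],[70,-0.025,-0.056,0,0],[70,-0.025,-0.056,0,0],[70,-0.025,-0.056,0,0]]
  ]
}}

```text
time: 7.48
tool_pos: [0.5248, -0.105, 0.2747]
tool_rot: [0.0, 0.105, 0.994, -0.0]
contact_force: [0.8, 0.6, -0.8]
gripper_width: 0.698
grasp_force: 0.0
```

Emit:
{"api": "move_arm", "payload": {
  "targets": [
    [[70,-0.025,-0.056,0,0],[70,-0.025,-0.056,0,0],[70,-0.025,-0.056,0,0],[70,-0.025,-0.056,0,0],[70,-0.025,-0.056,0,0]]
  ]
}}

```text
time: 7.9
tool_pos: [0.5628, -0.2856, 0.274]
tool_rot: [0.0, 0.105, 0.994, -0.0]
contact_force: [-0.5, -0.4, 0.7]
gripper_width: 0.701
grasp_force: 0.0
```

Emit:
{"api": "move_arm", "payload": {
  "targets": [
    [[70,-0.025,-0.056,0,0],[70,0,0,0.05,0],[70,0,0,0.05,0],[70,0,0,0,0],[70,0,0,0,0]]
  ]
}}

```text
time: 8.32
tool_pos: [0.5688, -0.3186, 0.2115]
tool_rot: [-0.002, 0.105, 0.994, 0.001]
contact_force: [0.2, 0.2, 0.6]
gripper_width: 0.695
grasp_force: 0.0
```

```bash
python3 - <<'E'
from h import *
c=dict(np.load("w2.npz")); im=cv2.cvtColor(cv2.imread("pics/w2.png"),cv2.COLOR_BGR2HSV).astype(int)
h=im[150:205,285:340]; m=(h[...,0]>15)&(h[...,0]<32)&(h[...,1]>120)
n,l,st,ce=cv2.connectedComponentsWithStats(m.astype(np.uint8))
b=[ce[i]+[285,150] for i in range(1,n) if st[i,4]>8]; print(b)
print("hub",atz(c,np.mean(b,0),.06),atz(c,(311,178),.07))
c=get_calibration("wrist"); im=grab_frame("wrist"); save("pics/w3.png",im)
s=state(); print(s["tool_pos"],s["tool_rot"],s["time"])
print("cap exp top/bottom",proj(c,[[.5665,-.321,.068],[.5665,-.321,.036]]))
hs=cv2.cvtColor(im,cv2.COLOR_RGB2HSV).astype(int)
m=(abs(hs[...,0]-110)<15)&(hs[...,1]>130)&(hs[...,2]>60)
n,l,st,ce=cv2.connectedComponentsWithStats(m.astype(np.uint8))
for i in range(1,n):
    if st[i,4]>100: print(st[i],ce[i])
E
```

```text
[array([300.7, 166.8]), array([320.21428571, 166.42857143]), array([301.02777778, 185.91666667]), array([321.28205128, 185.33333333])]
hub [0.48494048 0.07274904 0.06      ] [0.48417679 0.07322886 0.07      ]
[ 0.56979015 -0.31886277  0.21416077] [-3.73357273e-04  1.04893908e-01  9.94483326e-01  2.06404618e-04] 8.3667
cap exp top/bottom [[311.72128106 195.38834301]
 [312.03242835 184.03630219]]
[ 572    0   68  214 5345] [597.66941066 101.37043966]
[390  94  42  41 946] [410.60359408 113.58985201]
[ 283  161   55   59 1920] [309.74583333 188.63072917]
[619 216  21  21 262] [631.5610687  225.40458015]
```

View pics/w3.png

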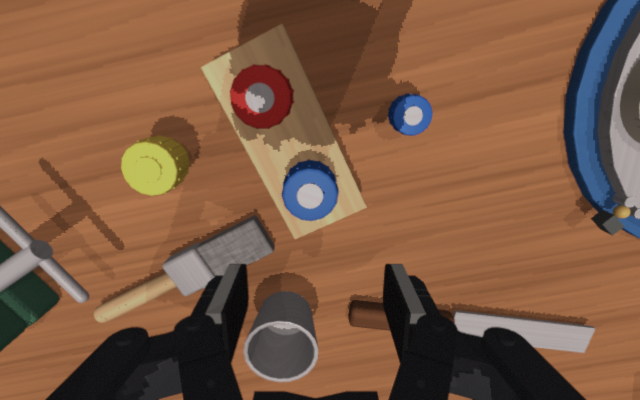

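The wrist view shows the blue cap's top dot at (310,196), within a millimetre of prediction. The red cap is at (262,97), and the cup and brush lie clear of the fingers. I'll descend, slowing at the end.

Emit:
{"api": "move_arm", "payload": {
  "targets": [
    [[70,0.004,-0.006,0.065,0],[70,0,0,0.065,0],[70,0,0,0.05,0],[70,0,0,0.03,0],[70,0,0,0.02,0]]
  ]
}}

```text
time: 8.78
tool_pos: [0.5667, -0.3212, 0.0759]
tool_rot: [0.0, 0.104, 0.995, -0.0]
contact_force: [0.3, 0.1, 0.6]
gripper_width: 0.697
grasp_force: 0.0
```

Emit:
{"api": "move_arm", "payload": {
  "targets": [
    [[70,0,0,0.01,0],[70,0,0,0,0],[70,0,0,0,0]]
  ]
}}

```text
time: 9.03
tool_pos: [0.5677, -0.3221, 0.0727]
tool_rot: [0.002, 0.105, 0.995, -0.001]
contact_force: [1.3, 0.3, -0.5]
gripper_width: 0.697
grasp_force: 0.0
```

Emit:
{"api": "move_arm", "payload": {
  "targets": [
    [[30,0,0,0,0],[30,0,0,0,0],[30,0,0,0,0],[30,0,0,0,0],[30,0,0,0,0]]
  ]
}}

```text
time: 9.45
tool_pos: [0.5679, -0.3225, 0.0734]
tool_rot: [0.002, 0.105, 0.994, -0.001]
contact_force: [-0.1, -0.0, 6.1]
gripper_width: 0.49
grasp_force: 61.5
```

Emit:
{"api": "move_arm", "payload": {
  "targets": [
    [[30,0,0,-0.02,0],[30,0,0,-0.05,0],[30,0,0,-0.06,0],[30,0,0,-0.06,0],[30,0,0,-0.05,0]]
  ]
}}

```text
time: 9.87
tool_pos: [0.5663, -0.3214, 0.2178]
tool_rot: [0.001, 0.105, 0.994, -0.0]
contact_force: [1.2, -0.2, -0.0]
gripper_width: 0.49
grasp_force: 62.4
```

Emit:
{"api": "move_arm", "payload": {
  "targets": [
    [[30,0,0,0,0],[30,0,0,0,0]]
  ]
}}

```text
time: 10.03
tool_pos: [0.5673, -0.3221, 0.2184]
tool_rot: [0.003, 0.105, 0.994, -0.002]
contact_force: [-0.3, 0.8, -1.3]
gripper_width: 0.495
grasp_force: 62.4
```

Emit:
{"api": "move_arm", "payload": {
  "targets": [
    [[30,0.025,0.056,0,0],[30,0.025,0.056,0,0],[30,0.025,0.056,0,0],[30,0.025,0.056,0,0],[30,0.025,0.056,0,0]]
  ]
}}

```text
time: 10.45
tool_pos: [0.526, -0.1394, 0.2119]
tool_rot: [-0.002, 0.105, 0.994, 0.001]
contact_force: [-0.0, 1.3, -0.7]
gripper_width: 0.492
grasp_force: 62.4
```

Emit:
{"api": "move_arm", "payload": {
  "targets": [
    [[30,0.025,0.056,0,0],[30,0.025,0.056,0,0],[30,0.025,0.056,0,0],[30,0.025,0.056,0,0],[30,0.021,0.056,0,0]]
  ]
}}

```text
time: 10.87
tool_pos: [0.4897, 0.0398, 0.2122]
tool_rot: [-0.002, 0.105, 0.994, -0.0]
contact_force: [0.5, 1.2, -0.3]
gripper_width: 0.493
grasp_force: 62.4
```

Emit:
{"api": "move_arm", "payload": {
  "targets": [
    [[30,0.025,0.055,0,0],[30,0,0,0,0],[30,0,0,0,0],[30,0,0,0,0],[30,0,0,0,0]]
  ]
}}

```text
time: 11.28
tool_pos: [0.4839, 0.0725, 0.2135]
tool_rot: [-0.001, 0.105, 0.994, -0.0]
contact_force: [0.0, 0.1, -0.0]
gripper_width: 0.492
grasp_force: 62.4
```

```bash
python3 - <<'E'
from h import *
c=get_calibration("wrist"); im=grab_frame("wrist"); save("pics/w4.png",im)
s=state(); print(s["tool_pos"],s["tool_rot"],s["time"],s["contact_force"],s["gripper_width"])
T=s["tool_pos"]; print("hub proj",proj(c,[[.4845,.073,.07]]),"tool pt proj at cap underside",proj(c,[T-[0,0,.037],T-[0,0,.005]]))
np.savez("w4.npz",T=T,**{k:np.array(v) for k,v in c.items()})
E
```

```text
[0.48406602 0.07230914 0.21366916] [-5.72146095e-04  1.05733896e-01  9.94394277e-01 -1.94499135e-04] 11.3333 [ 0.02142259  0.66334575 -0.66560438] 0.4886701198075206
hub proj [[316.80504208 197.54474877]] tool pt proj at cap underside [[315.74091133 265.27368981]
 [315.70205379 304.40456793]]
```

View pics/w4.png

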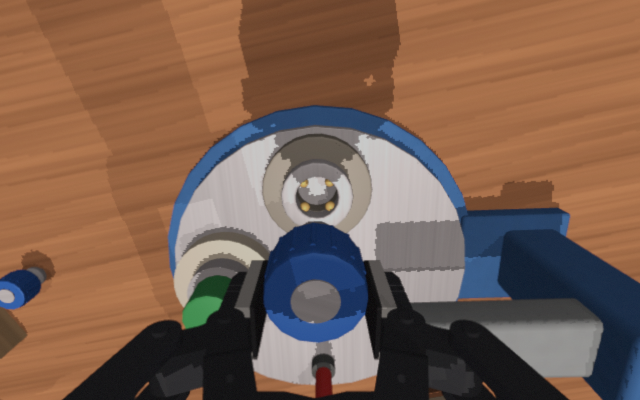

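The wrist view shows the bore's gold balls around (317,196) and the held cap's top disc at (316,301). I'll measure both precisely.

```bash
python3 - <<'E'
from h import *
c=dict(np.load("w4.npz"));T=c["T"]; bgr=cv2.imread("pics/w4.png"); im=cv2.cvtColor(bgr,cv2.COLOR_BGR2HSV).astype(int)
h=im[170:220,290:345]; m=(h[...,0]>15)&(h[...,0]<32)&(h[...,1]>120)
n,l,st,ce=cv2.connectedComponentsWithStats(m.astype(np.uint8))
b=[ce[i]+[290,170] for i in range(1,n) if st[i,4]>8]; print(b,atz(c,np.mean(b,0),.06))
h=im[270:330,280:355]; m=(h[...,1]<70)&(h[...,2]>80)
n,l,st,ce=cv2.connectedComponentsWithStats(m.astype(np.uint8)); i=1+st[1:,4].argmax()
p=ce[i]+[280,270]; print(p,st[i]); zt=T[2]-.0054
print("cap",atz(c,p,zt),"tool",T)
# hub top ring: bright metal; fit ellipse of outer
E
```

```text
[array([304.16666667, 183.72222222]), array([328.13636364, 182.95454545]), array([328.98181818, 205.05454545]), array([305.        , 205.76785714])] [0.4850733  0.07271138 0.06      ]
[315.2899477  301.06449739] [  11   10   50   43 1721]
cap [0.48277029 0.0724168  0.20826916] tool [0.48406602 0.07230914 0.21366916]
```

Emit:
{"api": "move_arm", "payload": {
  "targets": [
    [[30,-0.0035,0.0013,0.03,0],[30,0,0,0.04,0],[30,0,0,0.03,0],[30,0,0,0.015,0],[30,0,0,0.01,0]]
  ]
}}

```text
time: 11.75
tool_pos: [0.4856, 0.0728, 0.1376]
tool_rot: [-0.001, 0.106, 0.994, -0.0]
contact_force: [-1.1, 0.1, -0.7]
gripper_width: 0.494
grasp_force: 62.4
```

Emit:
{"api": "move_arm", "payload": {
  "targets": [
    [[30,0,0,0,0],[30,0,0,0,0],[30,0,0,0,0]]
  ]
}}

```text
time: 12.0
tool_pos: [0.4873, 0.0736, 0.1407]
tool_rot: [0.001, 0.105, 0.994, 0.0]
contact_force: [-0.1, 0.7, -0.1]
gripper_width: 0.487
grasp_force: 62.4
```

```bash
python3 - <<'E'
from h import *
P=[]
for i in range(3): grab_frame("side"); P.append(state()["tool_pos"])
print(np.mean(P,0),state()["contact_force"],state()["time"])
im=grab_frame("side"); save("pics/d5.png",cv2.resize(im[140:250,220:370],None,fx=5,fy=5,interpolation=cv2.INTER_CUBIC))
E
```

```text
[0.48718878 0.0737611  0.14069034] [ 0.91350938  0.36458419 -0.91947644] 12.15
```

View pics/d5.png

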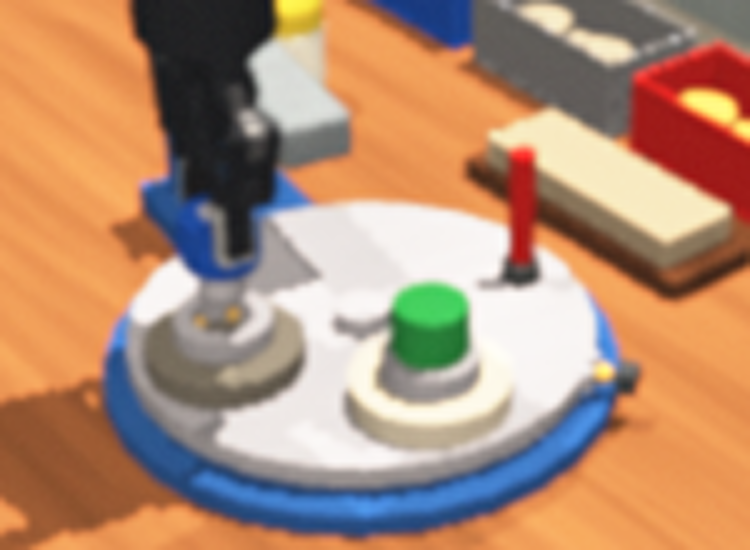

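The side view shows the plug tip poised over the hub mouth at (220,300), centred. I'll make a small correction and descend slowly.

Emit:
{"api": "move_arm", "payload": {
  "targets": [
    [[30,0.001,-0.002,0.01,0],[30,0,0,0.01,0],[30,0,0,0.008,0],[30,0,0,0,0],[30,0,0,0,0]]
  ]
}}

```text
time: 12.62
tool_pos: [0.4857, 0.0728, 0.1225]
tool_rot: [0.0, 0.105, 0.994, 0.0]
contact_force: [1.4, -0.3, 1.0]
gripper_width: 0.491
grasp_force: 62.7
```

Emit:
{"api": "move_arm", "payload": {
  "targets": [
    [[30,0,0,0.006,0],[30,0,0,0.006,0],[30,0,0,0.006,0],[30,0,0,0,0],[30,0,0,0,0]]
  ]
}}

```text
time: 13.03
tool_pos: [0.4852, 0.0726, 0.1109]
tool_rot: [-0.0, 0.105, 0.994, -0.0]
contact_force: [2.8, -0.3, -3.6]
gripper_width: 0.495
grasp_force: 62.3
```

Emit:
{"api": "move_arm", "payload": {
  "targets": [
    [[30,0,0,0.003,0],[30,0,0,0.003,0],[30,0,0,0,0],[30,0,0,0,0],[30,0,0,0,0]]
  ]
}}

```text
time: 13.45
tool_pos: [0.485, 0.0729, 0.1075]
tool_rot: [-0.001, 0.105, 0.994, 0.0]
contact_force: [1.1, -0.6, -3.4]
gripper_width: 0.493
grasp_force: 62.2
```

Emit:
{"api": "move_arm", "payload": {
  "targets": [
    [[30,0,0,0.003,0],[30,0,0,0,0],[30,0,0,0,0],[30,0,0,0,0]]
  ]
}}

```text
time: 13.78
tool_pos: [0.4853, 0.0729, 0.1073]
tool_rot: [-0.001, 0.105, 0.995, 0.0]
contact_force: [-2.4, 0.1, 5.5]
gripper_width: 0.495
grasp_force: 63.1
```

Emit:
{"api": "move_arm", "payload": {
  "targets": [
    [[30,0,0,0.003,0],[30,0,0,0,0],[30,0,0,0,0],[30,0,0,0,0]]
  ]
}}

```text
time: 14.12
tool_pos: [0.4853, 0.073, 0.1072]
tool_rot: [-0.001, 0.105, 0.995, -0.0]
contact_force: [-9.1, 0.6, 15.9]
gripper_width: 0.493
grasp_force: 64.2
```

```bash
python3 - <<'E'
from h import *
im=grab_frame("side"); s=state(); print(s["tool_pos"],s["contact_force"],s["grasp_force"],s["time"])
save("pics/d6.png",cv2.resize(im[140:310,220:410],None,fx=3.5,fy=3.5,interpolation=cv2.INTER_CUBIC))
E
```

```text
[0.4853629  0.07298897 0.10723297] [-9.17911902 -0.56239677 16.07142019] 64.2297899723053 14.1667
```

View pics/d6.png

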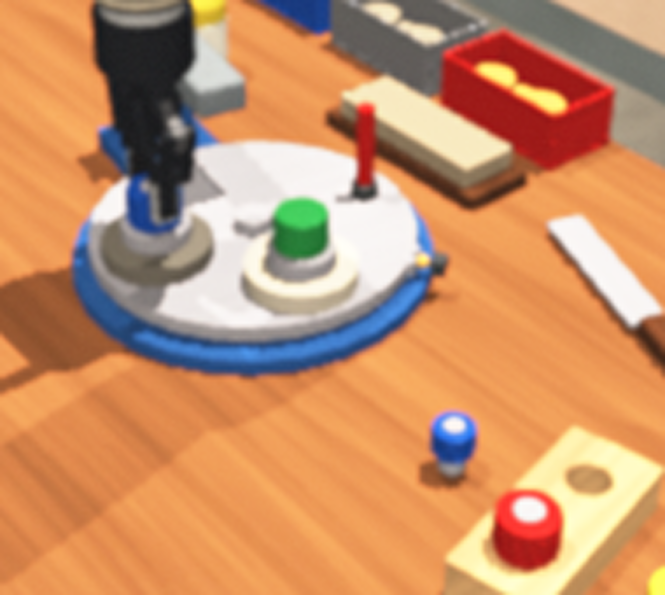

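The cap sits flush on the hub at (155,215), the ball (425,262) is in the detent, the red cap (527,525) is in place, and the press reads 16 N. I'm handing in the job.

```bash
python3 -c "
from plant import job; print(job.job_done())"
```

```text
the job is handed in; nothing more can be done
None
```

I handed the job in with the table in its detent, the blue cap seated flush in the open hub and pressed with about 16 N, and the red cap still in its rack hole; the hand-in returned no verdict.

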